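Feed a rinsed tin into the pedal caddy

TASK

Take the rinsed tin lying on the little draining rack and lay it on its side on the caddy's loading ramp, let go, and let it roll down and rest against the closed lid. Then press the pedal firmly home onto its rubber stop, by feel and without stamping on it, so that the lid rises and the tin rolls into the caddy; keep it held down on the stop for a moment once the tin is in, then ease the pedal all the way back up so that the lid closes slowly and does not drop. Never touch the lid itself, and leave everything else standing where it is.

Things in the scene. Friction and masses are not known exactly. Their poses are not given: they have to be found in the camera images.
- tin: Small rinsed steel tin, closed at both ends: a cylinder 66 mm in diameter and 60 mm long, about 60 g. Origin at its centre, y axis along the cylinder's axis. At the start it lies on its side on the draining rack; it rolls freely on a slope.
- rack: Small white draining rack, fixed: base 80 x 44 x 6 mm, two parallel rails 40 mm long (along the rack's y), 42 mm apart, tops 34 mm high. The tin lies on the rails, axis along the rack's y, centre 60 mm above the rack's underside, its ends 10 mm past the rails. It may stand left or right of the caddy. Origin: centre of the underside.
- caddy: Grey plastic sorting caddy, fixed: a bin 200 mm deep (x), 280 mm wide (y), walls 150 mm high, but its front wall (x = -100 mm, towards the robot) only 105 mm. Origin: centre of the underside; x points from front to back, y to the left, z up. In front of the front wall stand the loading ramp (centred at y = +60 mm) and the pedal (y = -100 mm).
- ramp_seat (a point): Point on the ramp's surface, on its centre line, half way along (75 mm in front of the front wall, 121 mm above the caddy's underside). A good spot to lay the tin, axis along the caddy's y: its centre is then 34 mm above this point. Ramp: 140 mm long, slopes down to the caddy by 0.20 rad, 76 mm between side rims that stand 8 mm above its surface.
- ramp_foot (a point): Point on the ramp's centre line at its lower end, level with the top of the front wall (caddy x = -96 mm, y = 60 mm, height 105 mm). A tin on the ramp rolls down to the shut lid's skirt and rests there, its centre about 48 mm in front of this point and 42 mm above it; with the lid up it rolls over this point into the bin.
- lid_panel: The caddy's flat grey lid, 208 x 284 mm, with a 45 mm skirt hanging down along its front edge over the low front wall. Hinged along the caddy's back edge (155 mm high). Origin at the middle of its front edge, 155 mm above the caddy's underside when shut. Level when shut; linked rigidly to the pedal, it rises by 3 times the pedal angle (0.48 to 0.80 rad on the stop). Weighs 0.14 to 0.28 kg.
- pedal (a joint): Pedal angle in rad: 0 = up (released), grows as the pedal is pressed down. Where it meets the stop differs from one start to the next, 0.16 to 0.27 rad.
- pedal_tread: The pedal: steel arm 18 mm wide, 12 mm thick, with a black ribbed tread 55 x 55 x 12 mm at its front end. Origin on the pivot (caddy x = -50, y = -100, height 79 mm); the tread's centre is 140 mm in front of it. A spring and the lid's weight push it up: 4 to 9 N at the tread's centre move it all the way down, dipping by a few N as the tin rolls off; on the stop it climbs steeply.
- pedal_top (a point): Centre of the top face of the pedal's tread, the place to press straight down. Moves with the pedal: 85 mm above the caddy's underside when up, 22 to 36 mm lower on the stop.
- pedal_stop: Steel block 30 x 40 x 12 mm under the pedal arm, fixed, with an upright rubber-topped screw pin 14 mm thick that stops the arm 100 mm in front of its pivot. The pin has been screwed up or down by hand to an unknown height (10 mm of range), hidden under the arm. Origin: centre of the block's underside.
- jar: Bystander: brown glass jar, 68 mm in diameter, 105 mm tall, standing on the other side of the caddy from the rack. Origin: centre of its underside.
- pet_bottle: Bystander: clear PET bottle, 66 mm in diameter, 210 mm tall. Origin: centre of its underside.
- cap: Bystander: black bottle cap, 31 mm in diameter, 14 mm tall, lying between ramp and pedal. Origin: centre of its underside.
- tall_tin: Bystander: standing steel tin, 74 mm in diameter, 110 mm tall. Origin: centre of its underside.
- detergent: Bystander: white detergent bottle, 80 mm in diameter, 200 mm tall. Origin: centre of its underside.
- jar_lid: Bystander: flat brass-coloured jar lid, 68 mm in diameter, 13 mm thick, lying on the tray. Origin: centre of its underside.
- brush: Bystander: dish brush lying on the tray at the right. Origin under its middle.
Things that resemble listed ones, but are neither listed nor needed, are in the scene too. Leave any blue or yellow look-alike of the tin alone.

How it is judged (in metres and radians):
On the way, in this order (a step that is already met when the one before it is completed fails the run):
1. the tin lies released on the loading ramp, resting against the shut lid (x of tin in the frame of caddy between -0.165 and -0.125 m and y of tin in the frame of caddy between 0.03 and 0.09 m and z of tin in the frame of caddy between 0.125 and 0.165 m and contact force between the fingers and tin below 0.1 N and linear speed of tin below 0.03 m/s and angle between lid_panel's own z axis and vertical below 0.05 rad), for 0.3 s.
2. the pedal is held down on its stop (pressing on it with more than 3 N) with the tin inside the caddy (contact force between pedal_tread and pedal_stop above 3 N and x of tin in the frame of caddy between -0.075 and 0.095 m and y of tin in the frame of caddy between -0.13 and 0.13 m and z of tin in the frame of caddy between 0.02 and 0.1 m), for 0.3 s.
At the end, for the whole second after the job is handed in: the tin lies at rest inside the caddy (centre within its walls and lower than 100 mm above its underside), the pedal is fully up (within 0.017 rad) and the lid shut (within 0.05 rad) (x of tin in the frame of caddy between -0.075 and 0.095 m and y of tin in the frame of caddy between -0.13 and 0.13 m and z of tin in the frame of caddy between 0.02 and 0.1 m and angle between lid_panel's own z axis and vertical below 0.05 rad and value of joint pedal below 0.017 rad and linear speed of tin below 0.05 m/s); the robot touches nothing.
It fails at once if the pedal is stamped on: more than 30 N between the robot and the pedal (contact force between any of the fingers, the arm and pedal_tread above 30 N).
It fails at once if the lid is let drop: it closes faster than 1 rad/s, the pedal rising faster than 0.33 rad/s (velocity of joint pedal below -0.333 rad/s).
It fails at once if the robot touches the lid (contact force between any of the fingers, the arm and lid_panel above 0.5 N).
It fails at once if a bystander is pushed more than 30 mm (distance of any of jar, pet_bottle, cap, tall_tin, detergent, jar_lid, brush from where it was at the start of the episode above 0.03 m).
It fails at once if a standing bystander is knocked over (angle between any of jar, pet_bottle, tall_tin, detergent's own z axis and vertical above 0.5 rad).
It also fails if it takes over 64 s, if anything falls off the work surface, if the arm or the gripper's body presses on something with over 40 N, if the wrist force passes 120 N, or if a joint passes its speed limit or range.

ROBOT

A 6-joint arm with a two-finger parallel gripper is mounted at the origin on the work surface. World frame = base frame: x ahead of the robot, y to its left, z up, the work surface at z = 0. Lengths are in mm, angles in rad, forces in N, time in s.
With the tool pointing down it reaches from about 350 to 975 mm from the base axis. Payload 7.1 kg.
Tool frame: the origin (TCP) lies at the centre of the arm's flange, where the gripper is bolted on; the fingertips stand 182 mm ahead of it and the grasp point (between the pads) lies 163 mm ahead of it; z points along the fingers, y is the line along which they close (so a half turn about z gives the same grasp; the last joint's range is limited). The gripper opens to 88 mm and grips with 3 to 60 N. Pads are 20 mm wide; open, the fingers measure 115 mm over their backs; the gripper's body (75 mm by 178 mm) begins 61 mm behind the grasp point.
Start: joints at [-0.019, 0.423, 1.63, -0, 1.089, -0.019], TCP at [624.985, 0.026, 404.675] pointing down, gripper open.
Joint ranges: [-3, 3], [-0.9, 2.11], [0.09, 2.58], [-1.31, 4.45], [0.11, 2.69], [-2.54, 2.54]. Speed limits (rad/s): [2.39, 2.39, 3.01, 3.14, 3.14, 3.14].

INTERFACE

Orientations are given as a rotation vector (axis times angle).
In Python, from workcell import readout, get_image, ctrl gives the robot as it stands.
- The arm moves only by the tool step_arm, never from a script. Its argument "targets" is a list that holds one entry, the list of rows, each a list of 7 numbers: the shift along the world's x, y, z as a fraction of full scale, then the turn, a rotation vector about the world's x, y, z as a fraction of full scale, then the opening, from 0 (shut) to 1 (fully open). In form: [[[dx, dy, dz, wx, wy, wz, claw], ...]]. A call has exactly 5 rows; each row shifts and turns the commanded pose from where the row before left it; what a row does not reach is not made up. Full scale, the value 1, is 0.05 m for a shift and 4 degrees for a turn. A row lasts 1/8 s, in which the tool goes at most 62.5 mm and 10.7 degrees, less where a joint would pass 70% of its speed; a pose out of reach is approached as far as the arm can. A call with a number of a shift or a turn outside -1 to 1 is refused whole. A call with a gripper value outside its range is refused whole. The fingers move at their own pace and stop on an object; the grip force is fixed at half the most. Time passes only in rows, so rows that do not move let the fingers close, or fill a call up. It gives the time, the measured TCP pose, the force, the opening and the grip force at its end, in the units of the state.
- readout.get_obs(): the state, without advancing time (a new reading comes with each control period).
- get_image(name): name is "scene" or "side" or "wrist"; returns a dict with "pixels" (384x512x3 uint8, red, green, blue), "intrinsics" (3x3 intrinsics, pixels), "extrinsics" (4x4, takes a point from world to camera coordinates). Camera axes: x right, y down, z forward; pixel columns grow to the right and rows downward; lengths in mm; the calibration is good to about 2 mm. A picture is of the moment at which its call begins. There is no depth.
- ctrl.close_job(): hands the job in; it is judged then, once.
The state is a dict: "t": time; "qpos": joint angles; "qvel": joint speeds; "joint_torque": joint torques, N m; "ee_pos": TCP position; "orientation": TCP orientation; "ft_force": force on the tool from outside, world axes, zero at the start; "moment": the same for the moment, N m; "width": finger opening in mm; "grasp_force": force on a finger pad.
Only numpy, scipy, OpenCV 4.12 (cv2) and the standard library are available. Lean on these libraries where they do the work, as an engineer would, in place of code of your own. Each camera call takes 0.05 s, during which the arm holds its last target. There are 200 camera calls.

## Working session

There is one attempt and no reset: what is moved stays moved. The work goes in short steps, Python scripts to look and compute and a tool call to move; the robot and the scene stay as the last step left them, time stands still between calls to the robot, and variables do not carry over. Pictures are saved under pics/ and viewed, at most 10 in all, crops included, and the job is handed in when it is done.

Besides the shell and the picture viewer there is one more tool, called after "Emit:" as name(argument=value, ...) on one line, values as JSON. step_arm: Moves the arm, as the interface text tells. Shift numbers are shares of 0.05 m and turn numbers shares of 4 degrees, none past 1 either way. Its arguments: {"type":"object","properties":{"targets":{"type":"array"}},"required":["targets"]}

```bash
mkdir -p pics
python3 - <<'E'
from workcell import readout,get_image
import cv2,pickle
o=readout.get_obs();print(o['t'],o['ee_pos'],o['orientation'],o['width'],o['ft_force'])
d={}
for n in('scene','side'):
    d[n]=get_image(n);cv2.imwrite(f'pics/{n}0.png',d[n]['pixels'][:,:,::-1])
    print(d[n]['intrinsics'],d[n]['extrinsics'])
pickle.dump(d,open('d0.pkl','wb'))
E
```

```text
0.0 [6.24706664e+02 2.99140243e-02 4.03924052e+02] [-2.22066582e+00 -2.22070865e+00  1.64403131e-03] 87.61245421665308 [-0.02143214 -0.43653553  0.16487591]
[[449.84546241   0.         251.61639321]
 [  0.         449.84546241 186.74102266]
 [  0.           0.           1.        ]] [[-8.75128534e-01  4.83663835e-01  1.48102193e-02  4.44978646e+02]
 [ 3.90495293e-01  7.23965091e-01 -5.68672114e-01 -1.16084574e+02]
 [-2.85768218e-01 -4.91877873e-01 -8.22430960e-01  1.89066176e+03]
 [ 0.00000000e+00  0.00000000e+00  0.00000000e+00  1.00000000e+00]]
[[361.3102373    0.         252.09412038]
 [  0.         361.3102373  193.53886841]
 [  0.           0.           1.        ]] [[ 9.12770490e-01 -4.07954362e-01  2.05735613e-02 -4.66844266e+02]
 [-2.77611074e-01 -6.56507325e-01 -7.01377376e-01  2.27949584e+02]
 [ 2.99636654e-01  6.34485123e-01 -7.12493161e-01  1.00894547e+03]
 [ 0.00000000e+00  0.00000000e+00  0.00000000e+00  1.00000000e+00]]
```

View pics/scene0.png

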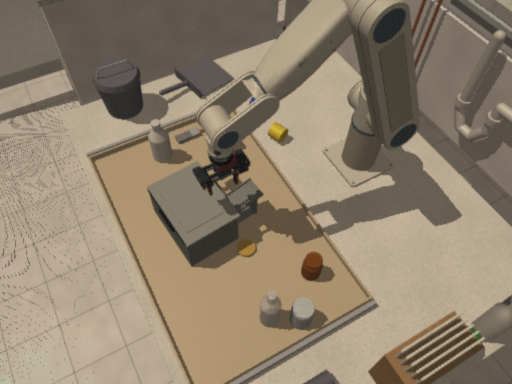

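View pics/side0.png

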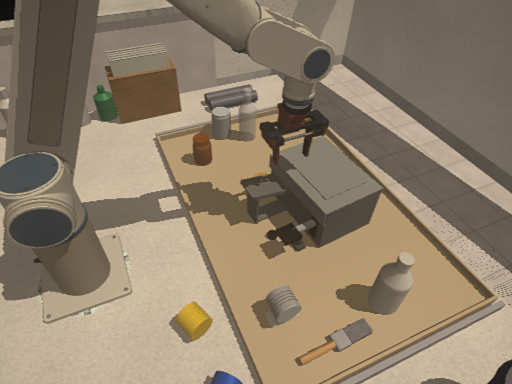

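The scene view shows the caddy at about (195,210), with the tin hidden behind the arm. The side view shows the tin at (284,305), the lid around (325,165), the ramp at (262,190), the pedal tread at (288,235) and the jar at (202,150). I'll enlarge the side view.

Run:
```python
import cv2
a=cv2.imread('pics/side0.png')[125:335,235:395]
b=cv2.imread('pics/scene0.png')[145:270,140:290]
a=cv2.resize(a,None,fx=2.8,fy=2.8,interpolation=cv2.INTER_CUBIC)
cv2.imwrite('pics/c1.png',a)
b=cv2.resize(b,None,fx=4,fy=4,interpolation=cv2.INTER_CUBIC)
cv2.imwrite('pics/c2.png',b)
```

```text
(no output)
```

View pics/c1.png

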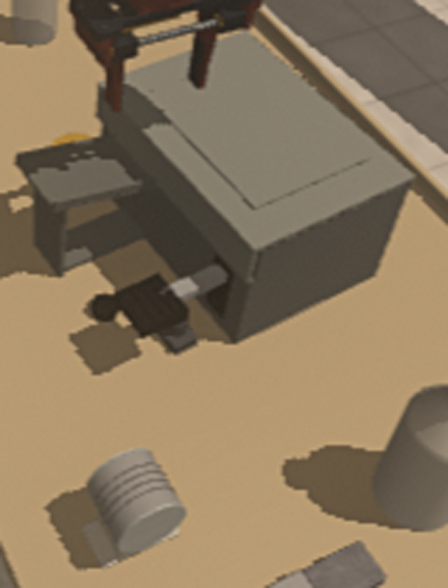

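View pics/c2.png

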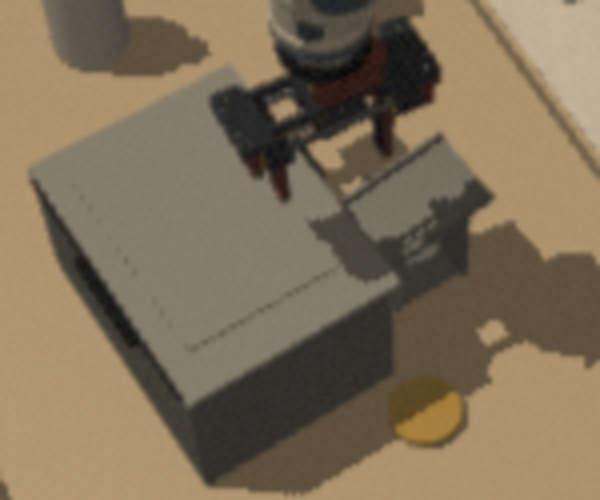

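Corners read off the crops (side crop / scene crop):

| Lid corner | Side crop | Scene crop |
|---|---|---|
| front-right | (257,250) | (232,68) |
| front-left | (100,85) | (397,282) |
| back-right | (413,180) | (32,172) |

In the side crop the tin outline spans (90,450) to (185,555), with its axis roughly along world y. The tread is at about (155,305) and the cap at (105,307).

```bash
cat > h.py <<'E'
import numpy as np,cv2,pickle
def ray(im,p):
    K=im['intrinsics'];E=im['extrinsics'];R=E[:3,:3]
    d=R.T@np.linalg.inv(K)@[p[0],p[1],1];return -R.T@E[:3,3],d
def plane(im,p,z):
    c,d=ray(im,p);return c+d*(z-c[2])/d[2]
def tri(i1,p1,i2,p2):
    P=[i['intrinsics']@i['extrinsics'][:3] for i in(i1,i2)]
    X=cv2.triangulatePoints(P[0],P[1],np.float64(p1).reshape(2,1),np.float64(p2).reshape(2,1));return (X[:3]/X[3]).ravel()
def proj(im,X):
    q=im['intrinsics']@(im['extrinsics'][:3,:3]@np.array(X)+im['extrinsics'][:3,3]);return q[:2]/q[2]
E
python3 - <<'E'
from h import *
np.set_printoptions(precision=1,suppress=True)
d=pickle.load(open('d0.pkl','rb'));S=d['side'];C=d['scene']
s=lambda u,v:(235+u/2.8-.3,125+v/2.8-.3)
c=lambda u,v:(140+u/4-.4,145+v/4-.4)
for n,a,b in(('FR',(257,250),(232,68)),('FL',(100,85),(397,282)),('BR',(413,180),(32,172))):
    print(n,tri(S,s(*a),C,c(*b)),plane(S,s(*a),160),plane(C,c(*b),160))
print('bottomFR',plane(S,s(237,342),5),'bottomBR',plane(S,s(375,273),5))
print('BL',plane(C,c(190,402),160))
for z in(55,60,65):print('tin',plane(S,s(137,502),z))
print('tread',plane(S,s(152,303),85),'cap',plane(S,s(105,307),12))
for p in[(90,490),(150,450),(185,505),(120,555)]:print(plane(S,s(*p),60))
E
```

```text
FR [ 640.2 -183.7  165.5] [ 646.6 -181.1  160. ] [ 637.1 -186.4  160. ]
FL [612.9  94.  166.5] [616.6 101.1 160. ] [611.1  90.5 160. ]
BR [ 844.  -163.5  162.5] [ 848.  -162.2  160. ] [ 842.8 -164.4  160. ]
bottomFR [ 653.2 -178.8    5. ] bottomBR [ 850.6 -158.     5. ]
BL [813.7 110.9 160. ]
tin [ 452.3 -322.3   55. ]
tin [ 450.7 -324.4   60. ]
tin [ 449.1 -326.6   65. ]
tread [ 557.3 -148.7   85. ] cap [540.8 -85.   12. ]
[ 417.5 -297.4   60. ]
[ 485.7 -283.3   60. ]
[ 488.4 -343.9   60. ]
[ 414.8 -361.9   60. ]
```

Emit:
step_arm(targets=[[[-0.35,-0.6,0.1,0,0,-1,1],[-0.35,-0.6,0.1,0,0,-1,1],[-0.35,-0.6,0,0,0,-1,1],[-0.35,-0.6,0,0,0,-1,1],[-0.35,-0.6,0,0,0,-1,1]]])

```text
t: 0.72
ee_pos: [536.7, -150.8, 414.4]
orientation: [-2.575, -1.799, 0.001]
ft_force: [0.2, -0.8, -0.8]
width: 87.7
grasp_force: 0.0
```

Emit:
step_arm(targets=[[[-0.35,-0.6,0,0,0,-1,1],[-0.35,-0.6,0,0,0,-1,1],[-0.35,-0.6,0,0,0,-1,1],[-0.35,-0.6,0,0,0,-1,1],[-0.35,-0.6,0,0,0,-1,1]]])

```text
t: 1.35
ee_pos: [449.2, -300.8, 414.4]
orientation: [-2.848, -1.324, 0.0]
ft_force: [-0.3, -0.3, -0.5]
width: 87.8
grasp_force: 0.0
```

Emit:
step_arm(targets=[[[0,-0.5,0,0,0,-1,1],[0,0,0,0,0,-1,1],[0,0,0,0,0,-1,1],[0,0,0,0,0,-1,1],[0,0,0,0,0,-1,1]]])

```text
t: 1.98
ee_pos: [450.8, -325.2, 414.5]
orientation: [-3.036, -0.808, -0.0]
ft_force: [-0.7, 0.6, -0.5]
width: 87.9
grasp_force: 0.0
```

Emit:
step_arm(targets=[[[0,0,0,0,0,-1,1],[0,0,0,0,0,-1,1],[0,0,0,0,0,-1,1],[0,0,0,0,0,-1,1],[0,0,0,0,0,-1,1]]])

```text
t: 2.6
ee_pos: [450.8, -325.2, 414.5]
orientation: [-3.13, -0.269, -0.0]
ft_force: [-0.2, -0.8, -0.4]
width: 88.1
grasp_force: 0.0
```

Run:
```python
from workcell import readout,get_image
import cv2,pickle
o=readout.get_obs();print(o['t'],o['ee_pos'],o['orientation'],o['qpos'])
d={}
for n in('scene','side','wrist'):
    d[n]=get_image(n);cv2.imwrite(f'pics/{n}1.png',d[n]['pixels'][:,:,::-1])
pickle.dump(d,open('d1.pkl','wb'))
b=cv2.imread('pics/scene1.png')[130:255,140:290]
import numpy as np
b=cv2.resize(b,(600,500),interpolation=cv2.INTER_CUBIC)
w=cv2.resize(cv2.imread('pics/wrist1.png'),(600,450))
cv2.imwrite('pics/c3.png',b)
```

```text
2.6 [ 450.77726221 -325.19070643  414.47803613] [-3.12988220e+00 -2.68915915e-01 -1.63966397e-04] [-6.46402080e-01  3.10451773e-01  1.77581752e+00  2.33400248e-04
  1.05536553e+00  7.52862449e-01]
```

View pics/wrist1.png

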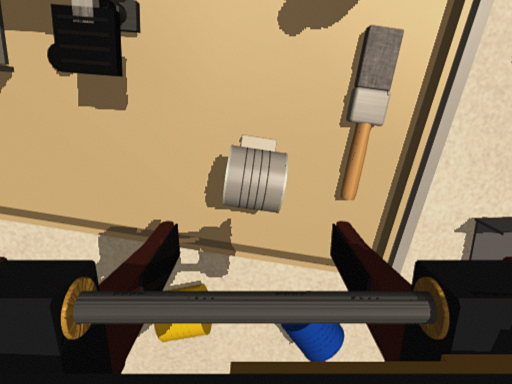

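View pics/c3.png

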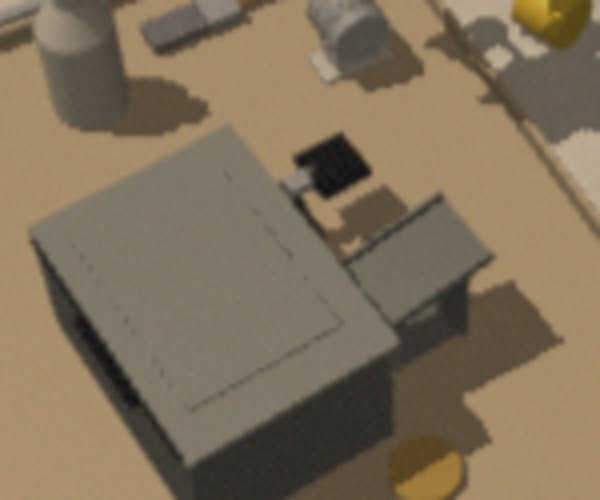

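The wrist view shows the tin at corners (230,147), (287,153), (279,212) and (224,207). The tread is near (87,42) and the cap near (62,55). The scene crop shows the tread centre at (333,165), and the ramp corners at (440,195), (493,257), (345,265) and (400,320).

Run:
```python
from h import *
np.set_printoptions(precision=1,suppress=True)
d=pickle.load(open('d1.pkl','rb'));S=d['side'];C=d['scene'];W=d['wrist']
s=lambda u,v:(235+u/2.8-.3,125+v/2.8-.3)
c=lambda u,v:(140+u/4-.4,130+v/4-.4)
print('tin tri',tri(S,s(137,502),W,(255,180)),'plane',plane(W,(255,180),68))
a,b=[plane(W,p,68) for p in((227,177),(283.5,182))];e=b-a;print('axis',e,np.arctan2(e[1],e[0]))
print('tread W-C',tri(W,(87,38),C,c(333,163)),'S-C',tri(S,s(152,300),C,c(333,163)),plane(C,c(333,163),93))
L={k:plane(C,c(*p),163) for k,p in dict(FR=(230,125),FL=(397,342),BR=(32,232),BL=(188,465)).items()}
for k in L:print(k,L[k])
m=sum(L.values())/4;x=L['BR']-L['FR']+L['BL']-L['FL'];print(m,np.arctan2(x[1],x[0]))
for p,z in(((440,195),146),((493,257),146),((345,265),118),((400,320),118)):print('ramp',plane(C,c(*p),z))
w=W['extrinsics'];print('cam',-w[:3,:3].T@w[:3,3],w[2,:3])
```

```text
tin tri [ 447.2 -327.3   68.8] plane [ 445.8 -326.    68. ]
axis [  5.1 -61.9   0. ] -1.4889596327153776
tread W-C [ 553.2 -152.9   91.8] S-C [ 553.7 -151.2   94.5] [ 552.6 -151.8   93. ]
FR [ 638.  -188.3  163. ]
FL [612.   92.1 163. ]
BR [ 843.1 -162.2  163. ]
BL [816.6 114.2 163. ]
[727.4 -36.  163. ] 0.11699984441730636
ramp [499.1 -36.6 146. ]
ramp [490.3  45.7 146. ]
ramp [602.8 -26.4 118. ]
ramp [586.5  49.1 118. ]
cam [ 524.8 -312.1  393.4] [-0.3 -0.  -1. ]
```

Emit:
step_arm(targets=[[[-0.09,-0.03,-0.4,0,0,-0.7,1],[0,0,-0.6,0,0,-0.6,1],[0,0,-0.6,0,0,0,1],[0,0,-0.6,0,0,0,1],[0,0,-0.5,0,0,0,1]]])

```text
t: 3.38
ee_pos: [445.7, -326.5, 278.4]
orientation: [-3.138, -0.134, 0.001]
ft_force: [0.9, -1.0, -0.1]
width: 87.8
grasp_force: 0.0
```

Emit:
step_arm(targets=[[[0,0,-0.4,0,0,0,1],[0,0,-0.3,0,0,0,1],[0,0,-0.25,0,0,0,1],[0,0,0,0,0,0,1],[0,0,0,0,0,0,0.6]]])

```text
t: 4.0
ee_pos: [445.7, -326.6, 232.6]
orientation: [3.138, 0.132, 0.001]
ft_force: [0.1, -0.2, 0.2]
width: 81.4
grasp_force: 0.0
```

Emit:
step_arm(targets=[[[0,0,0,0,0,0,0.5],[0,0,0,0,0,0,0.5],[0,0,0,0,0,0,0.5],[0,0,0,0,0,0,0.5],[0,0,0,0,0,0,0.5]]])

```text
t: 4.62
ee_pos: [445.6, -326.6, 232.6]
orientation: [3.138, 0.131, 0.001]
ft_force: [-0.4, 0.8, 5.6]
width: 60.9
grasp_force: 29.5
```

Emit:
step_arm(targets=[[[0,0,0.3,0,0,0,0.5],[0,0,0.6,0,0,0,0.5],[0,0,0.7,0,0,0,0.5],[0,0,0.7,0,0,0,0.5],[0,0,0.6,0,0,0,0.5]]])

```text
t: 5.25
ee_pos: [445.3, -326.4, 379.3]
orientation: [3.138, 0.132, 0.001]
ft_force: [0.0, -0.0, -0.7]
width: 60.9
grasp_force: 29.5
```

Emit:
step_arm(targets=[[[0.1,0.3,0,0,0,0.25,0.5],[0.2,0.5,0,0,0,0,0.5],[0.2,0.7,0,0,0,0,0.5],[0.2,0.7,0,0,0,0,0.5],[0.2,0.7,0,0,0,0,0.5]]])

```text
t: 5.88
ee_pos: [490.1, -179.4, 375.8]
orientation: [-3.136, -0.16, 0.003]
ft_force: [1.5, 0.6, 0.2]
width: 60.4
grasp_force: 29.5
```

Emit:
step_arm(targets=[[[0.3,0.8,0,0,0,0,0.5],[0.3,0.8,0,0,0,0,0.5],[0.3,0.8,0,0,0,0,0.5],[0.2,0.8,0,0,0,0,0.5],[0.1,0.4,0,0,0,0,0.5]]])

```text
t: 6.5
ee_pos: [550.1, 0.9, 375.9]
orientation: [-3.137, -0.163, 0.003]
ft_force: [0.5, -1.0, 0.1]
width: 60.5
grasp_force: 29.5
```

Emit:
step_arm(targets=[[[0,0.18,0,0,0,0,0.5],[0,0,-0.2,0,0,0,0.5],[0,0,-0.2,0,0,0,0.5],[0,0,0,0,0,0,0.5],[0,0,0,0,0,0,0.5]]])

```text
t: 7.12
ee_pos: [550.5, 6.9, 357.0]
orientation: [3.138, 0.157, -0.0]
ft_force: [0.2, -0.3, -1.0]
width: 60.7
grasp_force: 29.5
```

Run:
```python
from workcell import readout,get_image
import cv2,pickle
o=readout.get_obs();print(o['t'],o['ee_pos'],o['orientation'],o['width'],o['grasp_force'])
d={}
for n in('scene','side','wrist'):
    d[n]=get_image(n);cv2.imwrite(f'pics/{n}2.png',d[n]['pixels'][:,:,::-1])
pickle.dump(d,open('d2.pkl','wb'))
import numpy as np
w=cv2.imread('pics/wrist2.png');b=cv2.resize(cv2.imread('pics/side2.png')[125:285,225:353],(410,512),interpolation=cv2.INTER_CUBIC)
w=cv2.resize(w,(390,292));w=cv2.copyMakeBorder(w,0,220,0,0,cv2.BORDER_CONSTANT)
cv2.imwrite('pics/c4.png',np.hstack([w,b]))
```

```text
7.125 [550.47824499   6.89392145 357.04777854] [ 3.13761869e+00  1.57480419e-01 -4.52545291e-04] 60.69289812760716 29.4763121008873
```

View pics/c4.png

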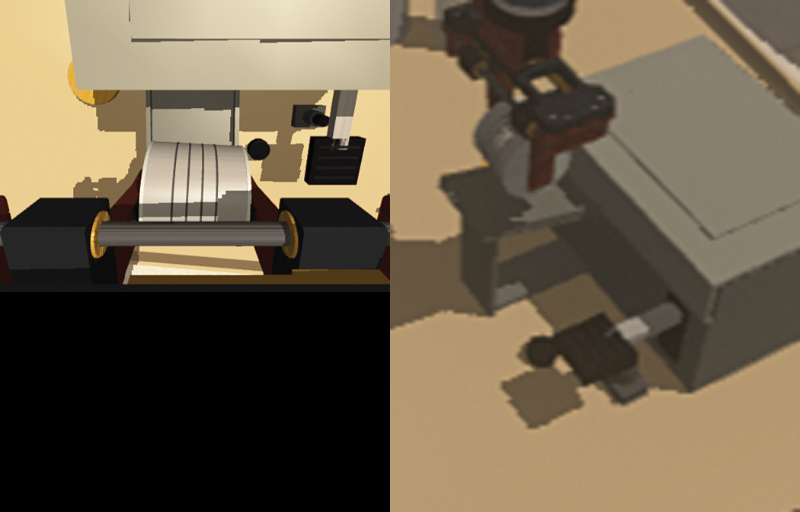

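The tin (wrist columns 142–250) is centred over the ramp (columns 149–239), and the lid edge is level in the picture. I'll lower it now.

Emit:
step_arm(targets=[[[0,0.01,-0.15,0,0,0,0.5],[0,0,-0.15,0,0,0,0.5],[0,0,-0.1,0,0,0,0.5],[0,0,-0.06,0,0,0,0.5],[0,0,0,0,0,0,0.5]]])

```text
t: 7.9
ee_pos: [550.5, 8.0, 333.9]
orientation: [-3.138, -0.159, 0.001]
ft_force: [0.7, -0.0, -0.6]
width: 60.5
grasp_force: 29.5
```

Emit:
step_arm(targets=[[[0,0,-0.04,0,0,0,0.5],[0,0,-0.04,0,0,0,0.5],[0,0,-0.02,0,0,0,0.5],[0,0,0,0,0,0,0.5],[0,0,0,0,0,0,0.5]]])

```text
t: 8.52
ee_pos: [550.5, 8.0, 329.2]
orientation: [-3.138, -0.159, -0.0]
ft_force: [0.5, 0.0, -0.8]
width: 60.9
grasp_force: 29.5
```

Emit:
step_arm(targets=[[[0,0,-0.02,0,0,0,0.5],[0,0,-0.02,0,0,0,0.5],[0,0,0,0,0,0,0.5],[0,0,0,0,0,0,0.5],[0,0,0,0,0,0,0.5]]])

```text
t: 9.15
ee_pos: [550.5, 8.0, 327.2]
orientation: [-3.138, -0.159, -0.0]
ft_force: [0.0, -0.8, -0.1]
width: 61.2
grasp_force: 29.5
```

Emit:
step_arm(targets=[[[0,0,-0.02,0,0,0,0.5],[0,0,-0.02,0,0,0,0.5],[0,0,0,0,0,0,0.5],[0,0,0,0,0,0,0.5],[0,0,0,0,0,0,0.5]]])

```text
t: 9.78
ee_pos: [551.1, 8.1, 326.7]
orientation: [3.137, 0.159, 0.004]
ft_force: [-1.7, -0.1, 12.3]
width: 60.8
grasp_force: 29.5
```

Emit:
step_arm(targets=[[[0,0,0.02,0,0,0,0.5],[0,0,0,0,0,0,0.75],[0,0,0,0,0,0,0.85],[0,0,0,0,0,0,0.95],[0,0,0,0,0,0,1]]])

```text
t: 10.4
ee_pos: [550.4, 8.0, 326.0]
orientation: [-3.138, -0.159, 0.001]
ft_force: [-0.8, -0.7, 0.3]
width: 87.2
grasp_force: 0.0
```

Emit:
step_arm(targets=[[[0,0,0,0,0,0,1],[0,0,0,0,0,0,1],[0,0,0.2,0,0,0,1],[0,0,0.4,0,0,0,1],[0,0,0.6,0,0,0,1]]])

```text
t: 11.02
ee_pos: [550.2, 8.0, 386.8]
orientation: [-3.137, -0.159, 0.002]
ft_force: [0.7, 0.5, -0.1]
width: 87.7
grasp_force: 0.0
```

Run:
```python
from workcell import readout,get_image
import cv2,pickle
o=readout.get_obs();print(o['t'],o['ee_pos'],o['ft_force'],o['width'])
W=get_image('wrist');S=get_image('side');pickle.dump(dict(wrist=W,side=S),open('d3.pkl','wb'))
import numpy as np
w=cv2.resize(W['pixels'][:,:,::-1],(390,292));w=cv2.copyMakeBorder(w,0,220,0,0,cv2.BORDER_CONSTANT)
b=cv2.resize(S['pixels'][125:285,225:353,::-1],(410,512),interpolation=cv2.INTER_CUBIC)
cv2.imwrite('pics/c5.png',np.hstack([w,b]))
```

```text
11.025 [550.24768676   8.00211945 386.76906888] [ 0.73848058  0.45708894 -0.1144205 ] 87.74798579435655
```

View pics/c5.png

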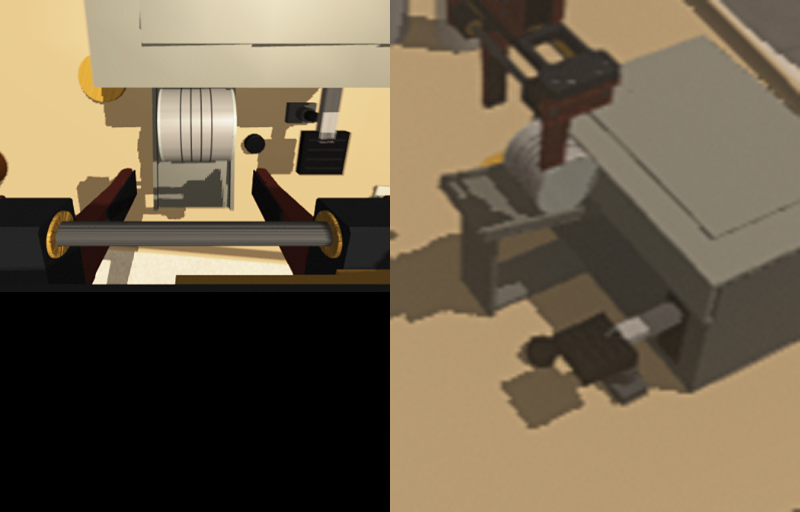

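The tin rests against the shut lid's skirt, at wrist (196,125). Next I close the fingers and go over the pedal.

Emit:
step_arm(targets=[[[0,-0.4,0,0,0,0,1],[0,-0.7,0,0,0,0,0],[0,-0.8,0,0,0,0,0],[0,-0.8,0,0,0,0,0],[0.02,-0.5,0,0,0,0,0]]])

```text
t: 11.75
ee_pos: [550.6, -154.7, 384.8]
orientation: [-3.137, -0.156, 0.003]
ft_force: [0.9, -0.4, 0.2]
width: 51.1
grasp_force: 0.0
```

Emit:
step_arm(targets=[[[0,0,-0.5,0,0,0,0],[0,0,-0.6,0,0,0,0],[0,0,-0.5,0,0,0,0],[0,0,-0.3,0,0,0,0],[0,0,0,0,0,0,0]]])

```text
t: 12.38
ee_pos: [550.8, -152.4, 289.7]
orientation: [-3.137, -0.158, 0.005]
ft_force: [0.1, -0.4, -0.1]
width: 1.9
grasp_force: 0.0
```

Emit:
step_arm(targets=[[[0,0,-0.08,0,0,0,0],[0,0,-0.06,0,0,0,0],[0,0,-0.06,0,0,0,0],[0,0,-0.04,0,0,0,0],[0,0,-0.04,0,0,0,0]]])

```text
t: 13.0
ee_pos: [551.5, -151.9, 277.2]
orientation: [3.137, 0.159, 0.0]
ft_force: [0.2, -0.4, 0.1]
width: -0.3
grasp_force: 0.0
```

Emit:
step_arm(targets=[[[0,0,-0.04,0,0,0,0],[0,0,-0.04,0,0,0,0],[0,0,-0.04,0,0,0,0],[0,0,-0.04,0,0,0,0],[0,0,-0.04,0,0,0,0]]])

```text
t: 13.62
ee_pos: [551.5, -152.0, 267.9]
orientation: [3.137, 0.159, 0.0]
ft_force: [-3.2, 1.0, 8.6]
width: 0.5
grasp_force: 4.3
```

Emit:
step_arm(targets=[[[0,0,-0.04,0,0,0,0],[0,0,-0.04,0,0,0,0],[0,0,-0.04,0,0,0,0],[0,0,-0.04,0,0,0,0],[0,0,-0.04,0,0,0,0]]])

```text
t: 14.25
ee_pos: [551.8, -152.0, 258.0]
orientation: [3.137, 0.159, 0.002]
ft_force: [-1.9, 1.4, 7.4]
width: 0.6
grasp_force: 4.2
```

Emit:
step_arm(targets=[[[0,0,-0.03,0,0,0,0],[0,0,-0.03,0,0,0,0],[0,0,-0.02,0,0,0,0],[0,0,-0.02,0,0,0,0],[0,0,0,0,0,0,0]]])

```text
t: 14.88
ee_pos: [552.1, -152.0, 253.1]
orientation: [3.137, 0.159, 0.003]
ft_force: [-0.3, 2.0, 8.2]
width: 0.5
grasp_force: 4.0
```

Emit:
step_arm(targets=[[[0,0,-0.02,0,0,0,0],[0,0,-0.02,0,0,0,0],[0,0,-0.02,0,0,0,0],[0,0,0,0,0,0,0],[0,0,0,0,0,0,0]]])

```text
t: 15.5
ee_pos: [552.3, -151.9, 250.3]
orientation: [3.137, 0.159, 0.004]
ft_force: [-0.1, 1.4, 6.8]
width: 0.2
grasp_force: 3.9
```

Emit:
step_arm(targets=[[[0,0,-0.02,0,0,0,0],[0,0,-0.02,0,0,0,0],[0,0,-0.02,0,0,0,0],[0,0,0,0,0,0,0],[0,0,0,0,0,0,0]]])

```text
t: 16.12
ee_pos: [552.5, -151.9, 247.4]
orientation: [3.137, 0.159, 0.005]
ft_force: [0.5, 2.6, 8.2]
width: 0.4
grasp_force: 3.8
```

Emit:
step_arm(targets=[[[0,0,-0.02,0,0,0,0],[0,0,-0.02,0,0,0,0],[0,0,-0.02,0,0,0,0],[0,0,0,0,0,0,0],[0,0,0,0,0,0,0]]])

```text
t: 16.75
ee_pos: [552.8, -151.9, 245.4]
orientation: [3.137, 0.159, 0.007]
ft_force: [-0.9, 3.9, 17.4]
width: 0.4
grasp_force: 8.5
```

Force rose from 8 to 17 N, so the pedal is on its stop. I'll hold it there and check the tin.

Emit:
step_arm(targets=[[[0,0,0,0,0,0,0],[0,0,0,0,0,0,0],[0,0,0,0,0,0,0],[0,0,0,0,0,0,0],[0,0,0,0,0,0,0]]])

```text
t: 17.38
ee_pos: [552.8, -151.9, 245.4]
orientation: [3.137, 0.159, 0.007]
ft_force: [-1.0, 3.1, 18.0]
width: 0.4
grasp_force: 8.5
```

Run:
```python
from workcell import readout,get_image
import cv2,numpy as np
o=readout.get_obs();print(o['t'],o['ee_pos'],o['ft_force'])
S=get_image('side');C=get_image('scene')
b=cv2.resize(S['pixels'][90:280,210:390,::-1],(400,422),interpolation=cv2.INTER_CUBIC)
c=cv2.resize(C['pixels'][120:280,130:280,::-1],(395,422),interpolation=cv2.INTER_CUBIC)
cv2.imwrite('pics/c6.png',np.hstack([b,c]))
```

```text
17.375 [ 552.77224898 -151.87352627  245.38873576] [-0.99563451  3.07183602 18.02155287]
```

View pics/c6.png

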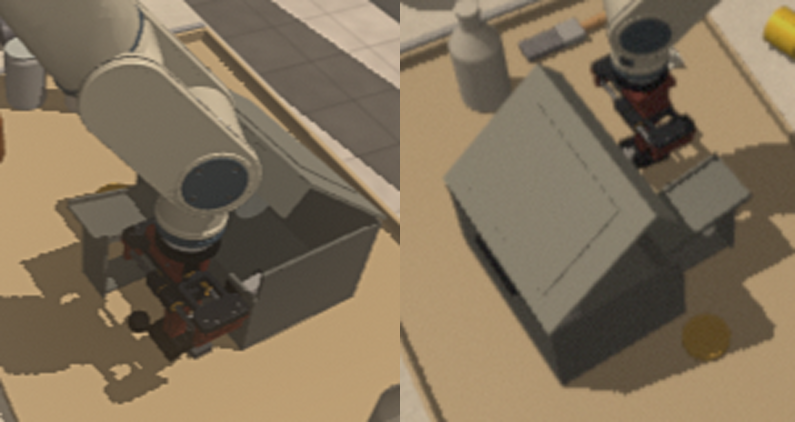

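The ramp is empty, the lid is up, and part of the tin shows inside the caddy near (250,203). I'll hold briefly, then ease up.

Emit:
step_arm(targets=[[[0,0,0,0,0,0,0],[0,0,0,0,0,0,0],[0,0,0,0,0,0,0],[0,0,0,0,0,0,0],[0,0,0.02,0,0,0,0]]])

```text
t: 18.1
ee_pos: [552.7, -151.9, 246.0]
orientation: [3.137, 0.159, 0.006]
ft_force: [-0.1, 2.8, 9.1]
width: 0.5
grasp_force: 4.5
```

Emit:
step_arm(targets=[[[0,0,0.03,0,0,0,0],[0,0,0.04,0,0,0,0],[0,0,0.04,0,0,0,0],[0,0,0.04,0,0,0,0],[0,0,0.04,0,0,0,0]]])

```text
t: 18.73
ee_pos: [552.0, -151.9, 254.7]
orientation: [3.137, 0.159, 0.003]
ft_force: [-1.7, 1.9, 7.7]
width: 0.2
grasp_force: 3.9
```

Emit:
step_arm(targets=[[[0,0,0.04,0,0,0,0],[0,0,0.04,0,0,0,0],[0,0,0.04,0,0,0,0],[0,0,0.04,0,0,0,0],[0,0,0.04,0,0,0,0]]])

```text
t: 19.35
ee_pos: [551.6, -152.0, 264.5]
orientation: [3.137, 0.159, 0.001]
ft_force: [-2.1, 0.1, 7.9]
width: 0.7
grasp_force: 4.0
```

Emit:
step_arm(targets=[[[0,0,0.03,0,0,0,0],[0,0,0.03,0,0,0,0],[0,0,0.03,0,0,0,0],[0,0,0.03,0,0,0,0],[0,0,0.03,0,0,0,0]]])

```text
t: 19.98
ee_pos: [551.5, -152.0, 272.0]
orientation: [3.137, 0.159, 0.0]
ft_force: [-2.4, -0.5, 8.1]
width: 0.5
grasp_force: 4.0
```

Emit:
step_arm(targets=[[[0,0,0.03,0,0,0,0],[0,0,0.03,0,0,0,0],[0,0,0.03,0,0,0,0],[0,0,0.03,0,0,0,0],[0,0,0.03,0,0,0,0]]])

```text
t: 20.6
ee_pos: [551.4, -152.0, 278.6]
orientation: [-3.137, -0.159, 0.001]
ft_force: [0.3, -0.2, -0.4]
width: 0.5
grasp_force: 0.0
```

Released at the top. I'll lift clear and check.

Emit:
step_arm(targets=[[[0,0,0.1,0,0,0,0],[-0.2,0,0.4,0,0,0,0],[-0.5,0,0.6,0,0,0,0],[-0.5,0,0.6,0,0,0,0],[-0.2,0,0.4,0,0,0,0]]])

```text
t: 21.22
ee_pos: [480.4, -151.9, 385.1]
orientation: [3.137, 0.159, 0.001]
ft_force: [0.8, -0.6, 0.9]
width: 0.2
grasp_force: 0.0
```

Emit:
step_arm(targets=[[[0,0,0,0,0,0,0],[0,0,0,0,0,0,0],[0,0,0,0,0,0,0],[0,0,0,0,0,0,0],[0,0,0,0,0,0,0]]])

```text
t: 21.85
ee_pos: [481.6, -151.9, 383.2]
orientation: [-3.137, -0.159, 0.001]
ft_force: [0.0, 0.3, 0.2]
width: 0.6
grasp_force: 0.0
```

Run:
```python
from workcell import readout,get_image
import cv2,numpy as np
o=readout.get_obs();print(o['t'],o['ee_pos'],o['ft_force'])
W=get_image('wrist');C=get_image('scene')
b=cv2.resize(W['pixels'][:,:,::-1],(395,296))
b=cv2.copyMakeBorder(b,0,126,0,0,cv2.BORDER_CONSTANT)
c=cv2.resize(C['pixels'][120:280,130:280,::-1],(395,422),interpolation=cv2.INTER_CUBIC)
cv2.imwrite('pics/c7.png',np.hstack([b,c]))
```

```text
21.85 [ 481.60714253 -151.94915984  383.18689923] [0.02473683 0.32753168 0.24446766]
```

View pics/c7.png

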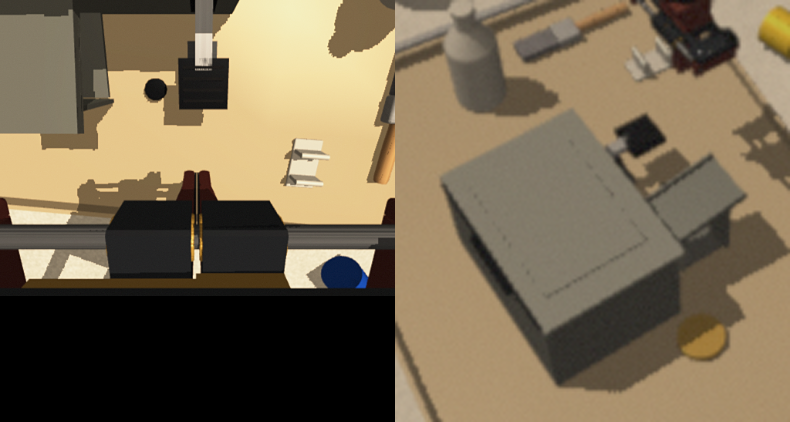

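The lid is shut, the pedal is up, and the ramp and rack are both empty. The cap hasn't moved, at wrist (156,89). I'm handing the job in.

```bash
python3 -c "
from workcell import ctrl
print(ctrl.close_job())"
```

```text
the job is handed in; nothing more can be done
None
```

I handed the job in at about 22 s of the 64 s allowed. The tin went into the caddy, the pedal was held on its stop at about 18 N and eased back up, and the last picture shows the lid shut. The judge's result was not shown to me.

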